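Set the cure timer by four clicks and start it

ROBOT

A 6-joint arm with a two-finger parallel gripper is mounted at the origin on a cart in front of the work surface, level with it; the furniture and walls round the work are solid. World frame = base frame: x ahead of the robot, y to its left, z up, the work surface at z = 0. Lengths are in mm, angles in rad, forces in N, time in s.
With the tool pointing down it reaches from about 400 to 925 mm from the base axis. Payload 12.5 kg.
Tool frame: the origin (TCP) lies at the very end of the fingers, on their centre line; the grasp point (between the pads) lies env.grip_point_offset behind it (env.grip_point_offset is the distance from the TCP to the grasp point, in mm); y points along the fingers, z is the direction in which the jaws open and shut, and the axes are right-handed (so a half turn about y gives the same grasp; the last joint's range is limited). The gripper opens to 95 mm and grips with 3 to 60 N. Pads are 20 mm wide; open, the fingers measure 119 mm over their backs; the gripper's body (75 mm by 180 mm) begins 59 mm behind the grasp point.
Start: joints at [-1.441, 0.491, 1.559, -0, 1.092, -0.106], TCP at [146.035, -607.717, 214.661] pointing down, gripper open.
Joint ranges: [-3.1, 3.1], [-0.84, 2.19], [0.05, 2.79], [-1.13, 4.28], [0.06, 2.93], [-2.69, 2.69]. Speed limits (rad/s): [2.22, 2.22, 2.79, 3.14, 3.14, 3.14].

INTERFACE

Orientations are given as [roll, pitch, yaw] about the fixed x, y, z axes, in that order (R = Rz(yaw) Ry(pitch) Rx(roll)).
In Python, from cell import readout, read_camera, env, nets gives the robot as it stands.
- The arm moves only by the tool apply_moves, never from a script. Its argument "increments" is a list of rows, each a list of 3 entries, a list of its own where there are three numbers: the shift along the tool's x, y, z in cm, then the turn, a rotation vector about the tool's x, y, z in degrees, then the finger opening in cm, from 0 to 9.51. A call has exactly 5 rows; each row shifts and turns the pose as measured when the row begins, along the tool's axes as they then stand; what a row does not reach is not made up. A row lasts 1/8 s, in which the tool goes at most 62.5 mm and 10.7 degrees, less where a joint would pass 70% of its speed; a pose out of reach is approached as far as the arm can. A call with a gripper value outside its range is refused whole. The fingers move at their own pace and stop on an object; the grip force is fixed at half the most. Time passes only in rows, so rows that do not move let the fingers close, or fill a call up. It gives the time, the measured TCP pose, the force and the opening at its end, in the units of the state.
- readout.state(): the state, without advancing time (a new reading comes with each control period).
- read_camera(name): name is "side" or "top" or "wrist"; returns a dict with "img" (420x560x3 uint8, red, green, blue), "vfov" (degrees; the focal length in pixels is half the picture's height over the tangent of half this angle, whatever the lens; pixels are square), "cx", "cy" (the principal point, pixels), "distortion" ([k1, k2, p1, p2, k3] as OpenCV has them; the pictures are not rectified), "rvec" (rotation vector, rad) and "tvec" (3), from world to camera coordinates, as OpenCV has them; the wrist camera has in their place "mount" (4x4, takes a point from camera to tool coordinates, whose origin is the TCP and whose axes are the tool frame's). Camera axes: x right, y down, z forward; pixel columns grow to the right and rows downward; lengths in mm; the calibration is good to about 2 mm. A picture is of the moment at which its call begins: read the wrist's pose just before it. There is no depth.
- env.job_done(): hands the job in, once; it reports no verdict.
Trained networks look in a picture, given as the dict that the camera call returned (one of the last four; its "shot" number tells which), for a name from the list of things; names that differ only in an ending like _2 or _b are one class to them, and where a whole thing is asked for, a point or a joint stands for the part that bears it (a point fixed in the world has none). Each returns a list of dicts, best first, with "confidence" (0 to 1); they miss things now and then, are a little off and sometimes report something else, mostly with a low value. They report only what shows in the picture. A call takes as long as a camera call.
- nets.look_for(picture, thing): "point" ([x, y, z] in mm, in the coordinates of the camera as it stood for that picture, good to about 4 mm: the middle of the surface that is visible of it).
- nets.mark_of(picture, thing): "point" ([x, y, z] in mm, in the coordinates of the camera as it stood for that picture, good to about 4 mm: a listed point, or the origin of a listed thing).
The state is a dict: "t": time; "joints": joint angles; "qvel": joint speeds; "tau": joint torques, N m; "eef_pos": TCP position; "tcp_rot": TCP orientation; "ft_force": force on the tool from outside, world axes, zero at the start; "moment": the same for the moment, N m; "opening": opening from 0.0 (shut) to 1.0 (fully open).
Only numpy, scipy, OpenCV 4.12 (cv2) and the standard library are available. Lean on these libraries where they do the work, as an engineer would, in place of code of your own. Each camera call takes 0.05 s, during which the arm holds its last target. There are 200 camera calls.

TASK

The cure timer's click-stop dial has a finger hole: with a fingertip, turn the dial clockwise as seen from above by exactly four clicks from where it stands now, never going past the fourth. Only then press the start button beside it all the way down and let it come up again. Just push and press; do not pick up or shift the small loose things standing on and around the timer.

Things in the scene. Friction and masses are not known exactly. Their poses are not given: they have to be found in the camera images.
- timer: the cure timer: low grey bench unit, 124 mm deep (its x), 190 mm wide (its y), flat top 46 mm above the worktop; fixed, turned up to 0.22 rad. Origin: centre of its underside; x away from the robot at yaw 0, y left, z up. In this frame the dial's axis is at (0, 30) mm, the button at (22, -62) mm. Beware of the 0.3 m tall instrument (bow handle to 0.4 m) left of the worktop.
- dial (a joint): dial angle in rad, growing clockwise seen from above. One click is 0.4189 rad (24 deg). It rests only at whole clicks, 0 to 8 (end stops just beyond), and starts at rest at 0, 1, 2 or 3; once past half-way to the next stop it springs on into it. A click takes about 0.12 N m: 5 to 12 N at the finger hole. At 0 the pointer looks 96 deg left (anticlockwise) of the timer's x axis.
- dial_axis (a point): centre of the dial's upper face, on its vertical axis. The dial is a flat aluminium disc, 104 mm across, whose upper face is 18 mm above the case top (64 mm above the worktop); a black line runs from the centre toward the rim on the side away from the finger hole.
- finger_hole (a point): centre of the mouth of the dial's one round finger hole: 44 mm across, 14 mm deep with a flat black floor (floor 50 mm above the worktop), its centre 26 mm from the dial's axis; it turns with the dial. Shut fingers of up to about 40 mm over their diagonal fit in upright, with slack.
- pointer (a point): small black dot on the dial's rim at the finger hole's side, on the upper face 50 mm from the axis; it turns with the dial past nine short black marks on the case, one for each click stop.
- start_button (a joint): how far the start button is pressed, in m: 0 up, 0.006 fully down; it springs back, and takes about 5 N to push fully down
- start_button_top (a point): centre of the top of the round white start button, 26 mm across, set in a wider dark collar on the case to the right of the dial, on the side away from the robot; it is pressed straight down
- thumb_nut: loose white thumb nut, 26 mm across and 17 mm high, standing on the timer's case near the start button; origin at the centre of its underside
- vial_c: loose clear vial, 25 mm across, 50 mm high, standing left of the timer; origin at the centre of its underside
- brass_coupling: loose brass coupling, 22 mm across, 25 mm high, standing left of the timer; origin at the centre of its underside
- fixture_block_a: loose small white block, 25 by 40 by 21 mm, right of the timer, the nearer of two to the robot; origin at the centre of its underside
- fixture_block_b: loose small white block, 25 by 40 by 21 mm, right of the timer, the farther of two from the robot; origin at the centre of its underside

How it is judged (in metres and radians):
On the way, in this order (a step that is already met when the one before it is completed fails the run):
1. the dial rests four clicks on from its start (distance of pointer from where it was at the start of the episode between 0.0719 and 0.0766 m and velocity of joint dial between -0.1 and 0.1 rad/s), for 0.2 s.
2. the start button is pressed down (value of joint start_button above 0.005 m), for 0.02 s.
At the end, for the whole second after the job is handed in: the dial rests at the fourth click clockwise from its start (within about 4 degrees; its pointer dot 71.9 to 76.6 mm from where it began), and the start button is up again (all of step 1 and value of joint start_button below 0.001 m); the robot touches nothing.
It fails at once if the dial goes past the fourth click (over 107 degrees from its start) (distance of pointer from where it was at the start of the episode above 0.0805 m).
It fails at once if the start button is pressed before the dial is set (value of joint start_button above 0.003 m and distance of pointer from where it was at the start of the episode below 0.0719 m).
It fails at once if a loose thing is shifted or lifted by over 10 mm (distance of any of thumb_nut, vial_c, brass_coupling, fixture_block_a, fixture_block_b from where it was at the start of the episode above 0.01 m).
It also fails if it takes over 58 s, if anything falls off the work surface, if the arm or the gripper's body presses on something with over 40 N, if the wrist force passes 120 N, or if a joint passes its speed limit or range.

## Working session

There is one attempt and no reset: what is moved stays moved. The work goes in short steps, Python scripts to look and compute and a tool call to move; the robot and the scene stay as the last step left them, time stands still between calls to the robot, and variables do not carry over. Pictures are saved under pics/ and viewed, about 8 in all and at most 12, crops included, and the job is handed in when it is done.

Besides the shell and the picture viewer there is one more tool, called after "Request:" by a JSON object that holds its "fn" and its "kwargs". apply_moves: Moves the arm, as the interface text tells. Its arguments: {"type":"object","properties":{"increments":{"type":"array"}},"required":["increments"]}

```bash
mkdir -p pics; ls; cat > h.py <<'E'
import numpy as np,cv2
from scipy.spatial.transform import Rotation as R
from cell import readout,read_camera,env,nets
def K(p):
    f=p["img"].shape[0]/2/np.tan(np.radians(p["vfov"]/2))
    return np.array([[f,0,p["cx"]],[0,f,p["cy"]],[0,0,1.]])
def cam2world(p,s=None):
    T=np.eye(4)
    if "mount" in p:
        T[:3,:3]=R.from_euler('xyz',s["tcp_rot"]).as_matrix();T[:3,3]=s["eef_pos"]
        return T@np.array(p["mount"])
    r=cv2.Rodrigues(np.array(p["rvec"],float))[0]
    T[:3,:3]=r.T;T[:3,3]=-r.T@np.array(p["tvec"],float).ravel()
    return T
def w(T,x): return T[:3,:3]@np.array(x)+T[:3,3]
def pix2w(p,T,uv,z):
    q=cv2.undistortPoints(np.array([[uv]],float),K(p),np.array(p["distortion"],float))[0,0]
    d=T[:3,:3]@np.array([q[0],q[1],1]);o=T[:3,3]
    return o+d*(z-o[2])/d[2]
def w2pix(p,T,X):
    Ti=np.linalg.inv(T)
    return cv2.projectPoints(np.array([X],float),cv2.Rodrigues(Ti[:3,:3])[0],Ti[:3,3],K(p),np.array(p["distortion"],float))[0][0,0]
def save(p,n): cv2.imwrite("pics/"+n,p["img"][:,:,::-1])
E
python3 - <<'E'
from h import *
np.set_printoptions(precision=1,suppress=True)
s=readout.state();print(s,env.grip_point_offset)
ims=[]
for c in("top","side"):
    p=read_camera(c);T=cam2world(p);print(c,T[:3,3]);save(p,c+"0.png")
    for n in("dial_axis","finger_hole","pointer","start_button_top","thumb_nut","timer"):
        print(n,[(round(d["confidence"],2),w(T,d["point"])) for d in nets.mark_of(p,n)[:2]])
E
```

```text
pics
{'t': 0.0, 'joints': array([-1.4,  0.5,  1.6, -0. ,  1.1, -0.1]), 'qvel': array([-0., -0.,  0., -0.,  0., -0.]), 'tau': array([  0. , -61.3, -25.8,   0.1,   0. ,  -0. ]), 'eef_pos': array([ 146. , -607.5,  214.1]), 'tcp_rot': array([-1.6,  0. , -2.9]), 'ft_force': array([0.2, 1. , 1. ]), 'moment': array([-0.,  0.,  0.]), 'opening': 0.9993384892050858} 18.8
top [326.1  24.7 928.3]
dial_axis [(0.58, array([462. ,  96. ,  62.8]))]
finger_hole [(0.66, array([484.5, 103.1,  64.4]))]
pointer [(0.86, array([506.9, 116.2,  59.4]))]
start_button_top [(0.61, array([486.6,   3.3,  69.7]))]
thumb_nut [(0.48, array([424.7,   1.5,  45.6]))]
timer [(0.88, array([462. ,  67.1,  -0.5]))]
side [-302.   306.3  453.4]
dial_axis [(0.6, array([458.2,  90.3,  63.3]))]
finger_hole [(0.77, array([481.9, 105. ,  67.4]))]
pointer [(0.9, array([504.3, 112.3,  64.1]))]
start_button_top [(0.24, array([482.3, 104.7,  62.4]))]
thumb_nut []
timer [(0.68, array([455.3,  60.2,  -1.6]))]
```

```bash
python3 - <<'E'
from h import *
p=read_camera("top");T=cam2world(p)
c=w2pix(p,T,[462,60,50]);print(c)
x,y=int(c[0]),int(c[1]);a,b=max(0,y-90),max(0,x-120)
print(b,a);im=p["img"][a:a+180,b:b+240,::-1]
cv2.imwrite("pics/topc.png",cv2.resize(im,None,fx=3.3,fy=3.3,interpolation=cv2.INTER_CUBIC))
for n,X in dict(ax=(460,93,64),but=(486,3,54),nut=(425,1,46)).items(): print(n,(w2pix(p,T,X)-[b,a])*3.3)
E
```

```text
[259.91107903 202.2058855 ]
139 112
ax [341.01687682 297.9765824 ]
but [495.45378729 255.33307407]
nut [499.92766084 359.89483316]
```

View pics/topc.png

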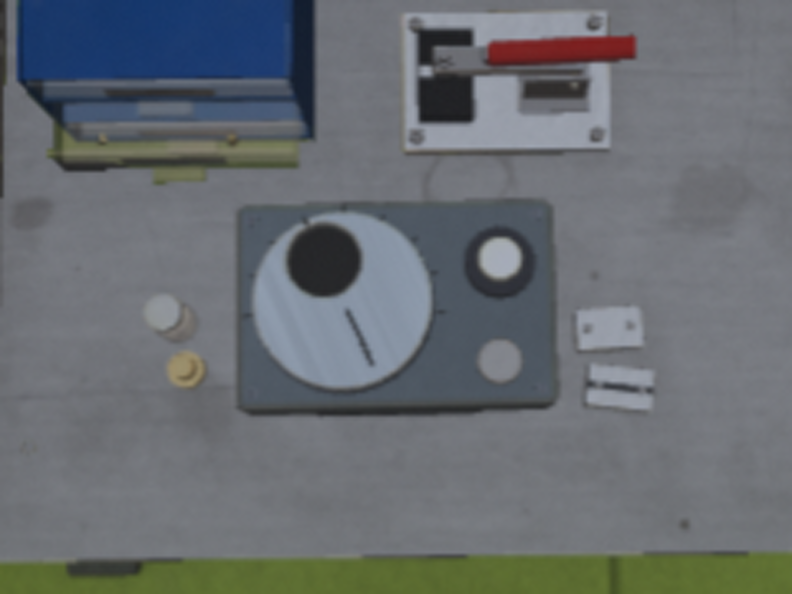

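View pics/side0.png

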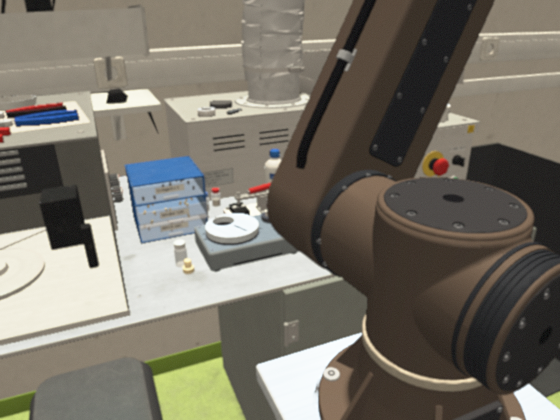

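```bash
cat >> h.py <<'E'
def to(target,yaw=np.pi,s=None):
    s=s or readout.state();M=R.from_euler('xyz',s["tcp_rot"])
    G=R.from_euler('xyz',[-np.pi/2,0,yaw])
    print("pos",np.round(s["eef_pos"],1),"t",round(s["t"],2),"shift cm",np.round(M.inv().apply(np.array(target)-s["eef_pos"])/10,2),"rot",np.round((M.inv()*G).as_rotvec(degrees=True),2),"F",np.round(s["ft_force"],1))
E
python3 - <<'E'
from h import *
to([430,-400,214]); to([440,95,200])
p=read_camera("wrist");print(np.round(p["mount"],2),p["vfov"])
E
```

```text
pos [ 146.  -607.7  214.7] t 0.75 shift cm [-32.46   0.06 -13.56] rot [-1.000e-02  1.351e+01  0.000e+00] F [ 0.3 -0.5  0.9]
pos [ 146.  -607.7  214.7] t 0.75 shift cm [-45.     1.46 -61.46] rot [-1.000e-02  1.351e+01  0.000e+00] F [ 0.3 -0.5  0.9]
[[   0.      0.96    0.27  -74.28]
 [   0.     -0.27    0.96 -170.71]
 [   1.     -0.     -0.     -0.99]
 [   0.      0.      0.      1.  ]] 69.19564944644748
```

Request:
{"fn": "apply_moves", "kwargs": {"increments": [[[-5,0,-2],[0,7,0],0],[[-5,0,-2],[0,6,0],0],[[-6,0,-1.5],[0,0,0],0],[[-6,0,-1.5],[0,0,0],0],[[-5,0,-4],[0,0,0],0]]}}

```text
t: 1.42
eef_pos: [408.7, -482.7, 214.5]
tcp_rot: [-1.569, 0.0, 3.135]
ft_force: [0.3, 0.3, 0.2]
opening: 0.53
```

Request:
{"fn": "apply_moves", "kwargs": {"increments": [[[-1,0,-6],[0,0,0],0],[[0,0,-6],[0,0,0],0],[[0,0,-6],[0,0,0],0],[[0,0,-6],[0,0,0],0],[[0,0,-6],[0,0,0],0]]}}

```text
t: 2.05
eef_pos: [422.8, -174.0, 213.1]
tcp_rot: [-1.569, 0.002, 3.137]
ft_force: [1.2, -0.5, -0.2]
opening: 0.023
```

```bash
python3 - <<'E'
from h import *
to([420,70,200])
E
```

```text
pos [ 422.8 -174.   213.1] t 2.05 shift cm [  0.39   1.26 -24.41] rot [-0.12 -0.26 -0.11] F [ 1.2 -0.5 -0.2]
```

Request:
{"fn": "apply_moves", "kwargs": {"increments": [[[0,0.3,-6],[0,0,0],0],[[0,0.3,-6],[0,0,0],0],[[0.2,0.3,-6],[0,0,0],0],[[0.2,0.3,-5.5],[0,0,0],0],[[0,0,0],[0,0,0],0]]}}

```text
t: 2.68
eef_pos: [418.8, 71.2, 201.6]
tcp_rot: [-1.568, 0.006, 3.141]
ft_force: [-0.6, -0.6, 0.2]
opening: 0.005
```

```bash
python3 - <<'E'
from h import *
np.set_printoptions(precision=1,suppress=True)
s=readout.state();p=read_camera("wrist");T=cam2world(p,s);save(p,"w1.png")
print(s["eef_pos"],T[:3,3])
for n in("dial_axis","finger_hole","pointer","start_button_top","thumb_nut"):
    print(n,[(round(d["confidence"],2),w(T,d["point"]),w2pix(p,T,w(T,d["point"]))) for d in nets.mark_of(p,n)[:2]])
E
```

```text
[418.8  71.2 201.6] [491.8  72.2 372.7]
dial_axis [(0.56, array([459.1,  97.6,  67.1]), array([258.8, 160.5]))]
finger_hole [(0.95, array([485.5, 106.1,  59.8]), array([250.2, 133. ]))]
pointer []
start_button_top [(0.87, array([480.2,   1.5,  70.1]), array([357.3, 138.5])), (0.55, array([502. , 119.9,  67.2]), array([234.3, 115.4]))]
thumb_nut [(0.68, array([419.4,   4.4,  44.6]), array([345.9, 194.3]))]
```

View pics/w1.png

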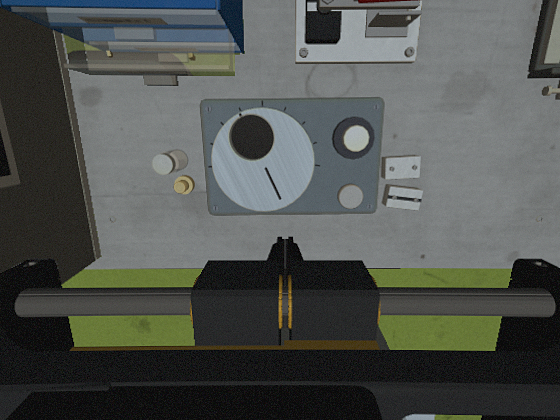

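```bash
python3 - <<'E'
from h import *
np.set_printoptions(precision=1,suppress=True)
s=readout.state();p=read_camera("wrist");T=cam2world(p,s)
g=cv2.cvtColor(p["img"],cv2.COLOR_RGB2GRAY)
def blob(uv,r,lo,hi):
    m=cv2.inRange(g,lo,hi);n,l,st,c=cv2.connectedComponentsWithStats(m)
    i=l[uv[1],uv[0]];return c[i],st[i]
print(g[137,251],g[180,240],g[138,355],g[105,220],g[190,345])
for n,uv,lo,hi,z in(("hole",(251,137),0,70,60),("dial",(240,180),135,255,64),("button",(355,138),180,255,56)):
    c,st=blob(uv,0,lo,hi);print(n,c,st,pix2w(p,T,c,z), pix2w(p,T,(st[0]+st[2]/2,st[1]+st[3]/2),z))
for uv in((205,102),(382,100),(207,213),(378,212)): print(pix2w(p,T,uv,46))
E
```

```text
44 151 170 97 139
hole [246.9 137.8] [ 225  116   44   45 1486] [481.9 104.9  60. ] [481.2 104.8  60. ]
dial [260.5 165.5] [ 207  109  103  103 6481] [454.7  91.8  64. ] [459.8  93.7  64. ]
button [279.5 209.5] [     0      0    560    420 235176] [406.2  73.5  56. ] [405.7  72.9  56. ]
[516.9 147.3  46. ]
[517.  -31.5  46. ]
[400.3 154.4  46. ]
[399.5 -36.   46. ]
```

Request:
{"fn": "apply_moves", "kwargs": {"increments": [[[-3,2,-1.7],[0,0,0],0],[[-3.4,3,-1.7],[0,0,0],0],[[0,3.2,0],[0,0,0],0],[[0,2.5,0],[0,0,0],0],[[0,0,0],[0,0,0],0]]}}

```text
t: 3.65
eef_pos: [488.7, 96.2, 92.5]
tcp_rot: [-1.568, 0.009, 3.124]
ft_force: [-0.1, -1.0, 0.2]
opening: 0.004
```

```bash
python3 - <<'E'
from h import *
to([482.5,105,54])
s=readout.state();p=read_camera("wrist");T=cam2world(p,s)
print(w2pix(p,T,s["eef_pos"]),w2pix(p,T,[482.5,105,60]))
cv2.imwrite("pics/w2.png",p["img"][:,:,::-1])
E
```

```text
pos [488.7  96.2  92.5] t 3.65 shift cm [ 0.67  3.84 -0.88] rot [-0.16 -0.98 -0.51] F [-0.1 -1.   0.2]
[286.15658164 251.42376124] [273.72865966 241.86296754]
```

View pics/w2.png

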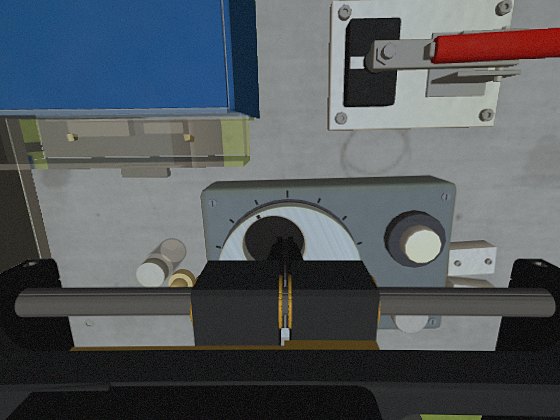

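Request:
{"fn": "apply_moves", "kwargs": {"increments": [[[0.6,0,-0.9],[0,-1,0],0],[[0,0,0],[0,0,0],0],[[0,1.5,0],[0,0,0],0],[[0,1.2,0],[0,0,0],0],[[0,0.6,0],[0,0,0],0]]}}

```text
t: 4.32
eef_pos: [484.6, 105.6, 61.3]
tcp_rot: [-1.568, 0.016, -3.141]
ft_force: [0.0, 0.0, 0.0]
opening: 0.0
```

```bash
python3 - <<'E'
from h import *
to([482.5,105,54])
E
```

```text
pos [484.6 105.6  61.3] t 4.33 shift cm [0.22 0.73 0.06] rot [-0.14  0.05 -0.9 ] F [0. 0. 0.]
```

Request:
{"fn": "apply_moves", "kwargs": {"increments": [[[0,0.65,0],[0,0,-0.9],0],[[-0.1,0,0.7],[0,0,0],0],[[0,0,0.7],[0,0,0],0],[[0.1,0,0.5],[0,0,0],0],[[0,0,0],[0,0,0],0]]}}

```text
t: 4.95
eef_pos: [484.2, 85.2, 54.0]
tcp_rot: [-1.569, -0.003, -3.141]
ft_force: [-0.1, -0.1, -0.9]
opening: 0.004
```

```bash
cat >> h.py <<'E'
def dial():
    s=readout.state();C=np.array([460,93.7]);d=s["eef_pos"][:2]-C
    print("finger ang",np.degrees(np.arctan2(d[1],d[0])).round(1),"r",np.hypot(*d).round(1),"z",s["eef_pos"][2].round(1))
    for a in(-35,-50,-65,-78): a=np.radians(a);to([C[0]+26*np.cos(a),C[1]+26*np.sin(a),55],s=s)
    for c in("wrist","top"):
        s=readout.state();p=read_camera(c);T=cam2world(p,s)
        for n in("pointer","finger_hole"):
            for e in nets.mark_of(p,n)[:1]:
                x=w(T,e["point"]);print(c,n,round(e["confidence"],2),x.round(1),"ang",np.degrees(np.arctan2(x[1]-C[1],x[0]-C[0])).round(1))
    return p
E
python3 -c "
from h import *
dial()"
```

```text
finger ang -19.3 r 25.6 z 54.0
pos [484.2  85.2  54. ] t 4.95 shift cm [ 0.29 -0.1   0.64] rot [-0.12  0.02  0.17] F [-0.1 -0.1 -0.9]
pos [484.2  85.2  54. ] t 4.95 shift cm [ 0.75 -0.09  1.14] rot [-0.12  0.02  0.17] F [-0.1 -0.1 -0.9]
pos [484.2  85.2  54. ] t 4.95 shift cm [ 1.32 -0.09  1.51] rot [-0.12  0.02  0.17] F [-0.1 -0.1 -0.9]
pos [484.2  85.2  54. ] t 4.95 shift cm [ 1.88 -0.09  1.69] rot [-0.12  0.02  0.17] F [-0.1 -0.1 -0.9]
wrist pointer 0.94 [504.6  96.8  66.5] ang 4.0
wrist finger_hole 0.87 [488.6  95.7  59.7] ang 4.0
```

Request:
{"fn": "apply_moves", "kwargs": {"increments": [[[0.15,0,0.32],[0,0,0],0],[[0.15,0,0.32],[0,0,0],0],[[0.23,0,0.25],[0,0,0],0],[[0.23,0,0.25],[0,0,0],0],[[0,0,0],[0,0,0],0]]}}

```text
t: 5.88
eef_pos: [477.4, 74.2, 54.3]
tcp_rot: [-1.57, -0.0, -3.141]
ft_force: [0.2, 1.2, 0.1]
opening: 0.006
```

```bash
python3 -c "
from h import *
dial()"
```

```text
finger ang -48.2 r 26.1 z 54.3
pos [477.4  74.2  54.3] t 5.88 shift cm [-0.39 -0.07 -0.45] rot [-0.07  0.05  0.  ] F [0.2 1.2 0.1]
pos [477.4  74.2  54.3] t 5.88 shift cm [ 0.07 -0.07  0.05] rot [-0.07  0.05  0.  ] F [0.2 1.2 0.1]
pos [477.4  74.2  54.3] t 5.88 shift cm [ 0.64 -0.07  0.41] rot [-0.07  0.05  0.  ] F [0.2 1.2 0.1]
pos [477.4  74.2  54.3] t 5.88 shift cm [ 1.2  -0.07  0.6 ] rot [-0.07  0.05  0.  ] F [0.2 1.2 0.1]
wrist pointer 0.7 [502.4  74.5  70.5] ang -24.4
wrist finger_hole 0.79 [485.   87.1  60.3] ang -14.7
```

Request:
{"fn": "apply_moves", "kwargs": {"increments": [[[0.2,0,0.15],[0,0,0],0],[[0.2,0,0.14],[0,0,0],0],[[0.2,0,0.12],[0,0,0],0],[[0.05,0,0.02],[0,0,0],0],[[0,0,0],[0,0,0],0]]}}

```text
t: 6.8
eef_pos: [471.2, 70.4, 54.3]
tcp_rot: [-1.57, 0.001, -3.141]
ft_force: [0.1, 0.8, -0.3]
opening: 0.004
```

```bash
python3 -c "
from h import *
dial()"
```

```text
finger ang -64.3 r 25.9 z 54.3
pos [471.2  70.4  54.3] t 6.8 shift cm [-1.01 -0.07 -0.84] rot [-0.05  0.06 -0.07] F [ 0.1  0.8 -0.3]
pos [471.2  70.4  54.3] t 6.8 shift cm [-0.55 -0.07 -0.34] rot [-0.05  0.06 -0.07] F [ 0.1  0.8 -0.3]
pos [471.2  70.4  54.3] t 6.8 shift cm [ 0.02 -0.07  0.03] rot [-0.05  0.06 -0.07] F [ 0.1  0.8 -0.3]
pos [471.2  70.4  54.3] t 6.8 shift cm [ 0.58 -0.07  0.21] rot [-0.05  0.06 -0.07] F [ 0.1  0.8 -0.3]
wrist pointer 0.97 [490.7  59.5  67.6] ang -48.1
wrist finger_hole 0.83 [477.4  77.3  63.1] ang -43.4
```

Request:
{"fn": "apply_moves", "kwargs": {"increments": [[[0.2,0,0.09],[0,0,0],0],[[0.2,0,0.07],[0,0,0],0],[[0.1,0,0.03],[0,0,0],0],[[0,0,0],[0,0,0],0],[[0,0,0],[0,0,0],0]]}}

```text
t: 7.72
eef_pos: [468.4, 68.7, 55.0]
tcp_rot: [-1.57, 0.007, -3.141]
ft_force: [3.0, 0.5, -0.3]
opening: 0.006
```

```bash
python3 -c "
from h import *
dial()"
```

```text
finger ang -71.3 r 26.4 z 55.0
pos [468.4  68.7  55. ] t 7.72 shift cm [-1.29  0.   -1.01] rot [-0.02  0.05 -0.42] F [ 3.   0.5 -0.3]
pos [468.4  68.7  55. ] t 7.72 shift cm [-0.83  0.   -0.51] rot [-0.02  0.05 -0.42] F [ 3.   0.5 -0.3]
pos [468.4  68.7  55. ] t 7.72 shift cm [-0.25 -0.   -0.14] rot [-0.02  0.05 -0.42] F [ 3.   0.5 -0.3]
pos [468.4  68.7  55. ] t 7.72 shift cm [ 0.3  -0.01  0.04] rot [-0.02  0.05 -0.42] F [ 3.   0.5 -0.3]
wrist pointer 0.88 [488.3  59.5  64.9] ang -50.4
wrist finger_hole 0.67 [477.2  77.7  62.5] ang -42.9
```

Request:
{"fn": "apply_moves", "kwargs": {"increments": [[[0.25,0,0.05],[0,0,0],0],[[0.25,0,0.03],[0,0,0],0],[[0,0,0],[0,0,0],0],[[0,0,0],[0,0,0],0],[[0,0,0],[0,0,0],0]]}}

```text
t: 8.65
eef_pos: [461.9, 68.0, 54.6]
tcp_rot: [-1.571, 0.004, -3.141]
ft_force: [0.5, -0.4, 0.3]
opening: 0.006
```

```bash
python3 -c "
from h import *
dial()"
```

```text
finger ang -85.7 r 25.8 z 54.6
pos [461.9  68.   54.6] t 8.65 shift cm [-1.94 -0.03 -1.08] rot [-0.01  0.04 -0.25] F [ 0.5 -0.4  0.3]
pos [461.9  68.   54.6] t 8.65 shift cm [-1.48 -0.03 -0.58] rot [-0.01  0.04 -0.25] F [ 0.5 -0.4  0.3]
pos [461.9  68.   54.6] t 8.65 shift cm [-0.91 -0.04 -0.21] rot [-0.01  0.04 -0.25] F [ 0.5 -0.4  0.3]
pos [461.9  68.   54.6] t 8.65 shift cm [-0.35 -0.04 -0.02] rot [-0.01  0.04 -0.25] F [ 0.5 -0.4  0.3]
wrist pointer 0.57 [470.5  47.9  65.1] ang -77.1
wrist finger_hole 0.77 [466.8  73.5  62.5] ang -71.4
```

Request:
{"fn": "apply_moves", "kwargs": {"increments": [[[-0.65,0,-0.1],[0,0,0],0],[[0,0,0],[0,0,0],0],[[0,-2,0],[0,0,0],0],[[0,-4,0],[0,0,0],0],[[0,-4,0],[0,0,0],0]]}}

```text
t: 9.57
eef_pos: [467.7, 69.1, 154.8]
tcp_rot: [-1.571, -0.001, -3.141]
ft_force: [-0.8, -0.6, -0.2]
opening: 0.006
```

Request:
{"fn": "apply_moves", "kwargs": {"increments": [[[0,-2,3],[0,0,0],0],[[0,0,4],[0,0,0],0],[[-1,0,0],[0,0,0],0],[[0,0,0],[0,0,0],0],[[0,0,0],[0,0,0],0]]}}

```text
t: 10.2
eef_pos: [479.0, -1.5, 178.4]
tcp_rot: [-1.57, 0.004, -3.139]
ft_force: [0.1, -0.1, 0.2]
opening: 0.005
```

```bash
python3 - <<'E'
from h import *
s=readout.state();p=read_camera("wrist");T=cam2world(p,s);save(p,"w3.png")
for n in("dial_axis","pointer","finger_hole","start_button_top","thumb_nut"):
    print(n,[(round(d["confidence"],2),w(T,d["point"]).round(1)) for d in nets.mark_of(p,n)[:2]])
to([483,2,75])
for a in (-46,-70,-94): print(a,w2pix(p,T,[460+50*np.cos(np.radians(a)),93.7+50*np.sin(np.radians(a)),64]))
print(w2pix(p,T,[483.5,2,55]))
E
```

```text
dial_axis [(0.98, array([458.7,  97.1,  65.6]))]
pointer [(0.71, array([471.2,  49.2,  66.3])), (0.66, array([456.7,  94.7,  66.6]))]
finger_hole [(0.56, array([467.4,  72.2,  62.8])), (0.5, array([459.6,  95.5,  70.3]))]
start_button_top [(0.62, array([483.9,   1.8,  71.2]))]
thumb_nut []
pos [479.1  -1.8 178.6] t 10.5 shift cm [-0.34 10.36 -0.39] rot [-0.04  0.13 -0.26] F [-0.6 -0.2  0.2]
-46 [223.60531699 188.35750487]
-70 [235.95788035 206.25198586]
-94 [239.76394991 226.42815921]
[282.17459945 197.73090486]
```

View pics/w3.png

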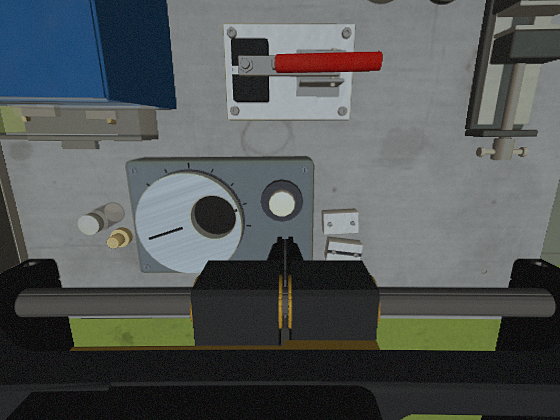

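Request:
{"fn": "apply_moves", "kwargs": {"increments": [[[-0.4,3,-0.4],[0,0,-0.3],0],[[0,4,0],[0,0,0],0],[[0,2,0],[0,0,0],0],[[0,0,0],[0,0,0],0],[[0,0,0],[0,0,0],0]]}}

```text
t: 11.12
eef_pos: [484.2, 2.8, 87.5]
tcp_rot: [-1.57, 0.002, -3.138]
ft_force: [0.4, 0.6, -0.5]
opening: 0.001
```

```bash
python3 - <<'E'
from h import *
s=readout.state();p=read_camera("wrist");T=cam2world(p,s)
cv2.imwrite("pics/w4.png",cv2.resize(p["img"][100:280,130:430,::-1],None,fx=2.5,fy=2.5))
for n in("start_button_top",):
    print(n,[(round(d["confidence"],2),w(T,d["point"]).round(1)) for d in nets.mark_of(p,n)[:2]])
to([483.5,2,70])
E
```

```text
start_button_top [(0.78, array([482.2,   2.6,  70.4]))]
pos [484.3   2.7  87.7] t 11.22 shift cm [0.09 1.77 0.07] rot [-0.07  0.18 -0.15] F [ 0.2 -1.2  0.2]
```

View pics/w4.png

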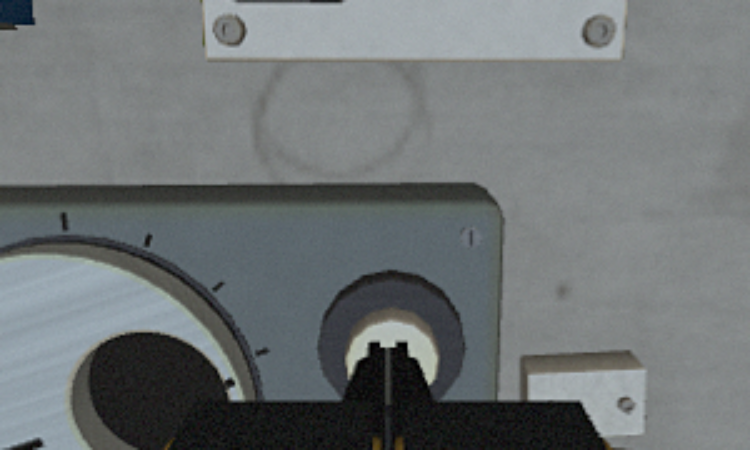

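Request:
{"fn": "apply_moves", "kwargs": {"increments": [[[0.1,0.8,0],[0,0,0],0],[[0,0.5,0],[0,0,0],0],[[0,0.3,0],[0,0,0],0],[[0,0.2,0],[0,0,0],0],[[0,0,0],[0,0,0],0]]}}

```text
t: 11.85
eef_pos: [483.8, 2.6, 69.6]
tcp_rot: [-1.569, 0.005, -3.138]
ft_force: [0.3, -0.0, -0.2]
opening: -0.0
```

Request:
{"fn": "apply_moves", "kwargs": {"increments": [[[0,0.2,0],[0,0,0],0],[[0,0.2,0],[0,0,0],0],[[0,0,0],[0,0,0],0],[[0,0,0],[0,0,0],0],[[0,0,0],[0,0,0],0]]}}

```text
t: 12.48
eef_pos: [484.0, 2.6, 65.9]
tcp_rot: [-1.569, 0.005, -3.138]
ft_force: [-0.8, -0.2, 2.0]
opening: 0.005
```

Request:
{"fn": "apply_moves", "kwargs": {"increments": [[[0,0.2,0],[0,0,0],0],[[0,0.2,0],[0,0,0],0],[[0,0,0],[0,0,0],0],[[0,0,0],[0,0,0],0],[[0,0,0],[0,0,0],0]]}}

```text
t: 13.1
eef_pos: [484.0, 2.6, 62.3]
tcp_rot: [-1.569, 0.006, -3.138]
ft_force: [-1.6, 0.4, 5.6]
opening: 0.003
```

Request:
{"fn": "apply_moves", "kwargs": {"increments": [[[0,0.15,0],[0,0,0],0],[[0,0.15,0],[0,0,0],0],[[0,0,0],[0,0,0],0],[[0,0,0],[0,0,0],0],[[0,0,0],[0,0,0],0]]}}

```text
t: 13.72
eef_pos: [483.9, 2.6, 62.6]
tcp_rot: [-1.569, 0.008, -3.138]
ft_force: [-0.9, -0.0, 4.3]
opening: 0.005
```

Request:
{"fn": "apply_moves", "kwargs": {"increments": [[[0,0.4,0],[0,0,0],0],[[0,0.5,0],[0,0,0],0],[[0,0.5,0],[0,0,0],0],[[0,0.5,0],[0,0,0],0],[[0,0.5,0],[0,0,0],0]]}}

```text
t: 14.35
eef_pos: [484.4, 2.7, 60.7]
tcp_rot: [-1.566, 0.022, -3.136]
ft_force: [-24.6, 0.6, 93.8]
opening: 0.007
```

Request:
{"fn": "apply_moves", "kwargs": {"increments": [[[0,-1,0],[0,0,0],0],[[0,-2,0],[0,0,0],0],[[0,-4,0],[0,0,0],0],[[0,-4,0],[0,0,0],0],[[0,0,0],[0,0,0],0]]}}

```text
t: 14.98
eef_pos: [482.1, 3.2, 174.7]
tcp_rot: [-1.566, 0.025, -3.136]
ft_force: [0.3, 0.0, -0.6]
opening: 0.001
```

Request:
{"fn": "apply_moves", "kwargs": {"increments": [[[3,0,2],[0,0,0],0],[[3,0,2],[0,0,0],0],[[0,0,0],[0,0,0],0],[[0,0,0],[0,0,0],0],[[0,0,0],[0,0,0],0]]}}

```text
t: 15.6
eef_pos: [421.0, -37.6, 169.7]
tcp_rot: [-1.567, 0.022, -3.136]
ft_force: [0.3, 0.2, 0.1]
opening: 0.006
```

```bash
python3 - <<'E'
from h import *
s=readout.state();p=read_camera("wrist");T=cam2world(p,s);print(s["t"],s["eef_pos"],s["ft_force"])
cv2.imwrite("pics/w5.png",cv2.resize(p["img"][90:300,:320,::-1],None,fx=2.5,fy=2.5))
for n in("pointer","finger_hole","start_button_top","thumb_nut"):
    print(n,[(round(d["confidence"],2),w(T,d["point"]).round(1)) for d in nets.mark_of(p,n)[:2]])
for a in (-46,-70,-94): print(a,(w2pix(p,T,[460+50*np.cos(np.radians(a)),93.7+50*np.sin(np.radians(a)),64])-[0,90])*2.5)
E
```

```text
15.6 [421.00674212 -37.55292697 169.72761573] [0.27645543 0.24277645 0.05346287]
pointer [(0.67, array([471.8,  47.4,  69.6]))]
finger_hole [(0.75, array([468.4,  71.3,  63.1]))]
start_button_top [(0.94, array([477.7,   3. ,  69.3]))]
thumb_nut [(0.91, array([422.8,   4.4,  45.3])), (0.6, array([467.7,  73. ,  60.8]))]
-46 [442.58643517  91.92402876]
-70 [477.95227593 143.47017254]
-94 [490.14507285 201.2502768 ]
```

View pics/w5.png

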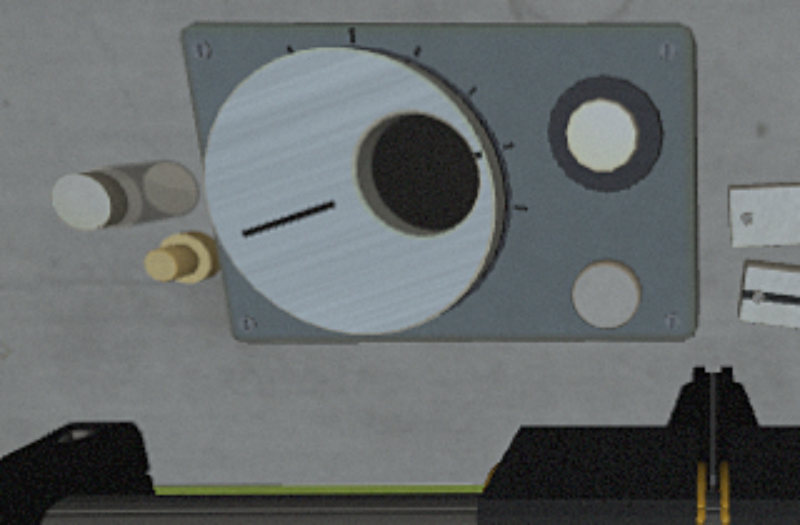

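```bash
python3 -c "
from h import *
print(env.job_done())"
```

```text
the job is handed in; nothing more can be done
None
```

I turned the dial four clicks clockwise with the closed fingertips, from stop 3 to stop 7. Then I pressed the start button down to its hard stop, let it come up, backed the arm clear and handed the job in.

**Dial:** in the last picture the pointer dot lines up with the mark for stop 7, with one mark left beyond it. The dot measured about -75° by the network and the stop should be at about -70°. That is within measuring error, because the stops are 24° apart.

**Button and loose things:** the button looks fully up, and the loose things are where they were. The far parts of the two blocks fell outside that last crop. The wrist force was near 0 after backing off.

**Harder press than planned:** at about 5 N I could not tell whether the button was fully down, so I pushed further. At the stop the wrist force read 94 N upward and 25 N sideways (about 97 N in all), against the 120 N limit. I only saw the reading at the end of that move, so I can't rule out a brief higher peak. The push went through the fingertips, not the gripper's body.

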